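# Open the battery tester

## Robot

A 6-joint arm with a two-finger parallel gripper is mounted at the origin on a cart in front of the work surface, level with it; the furniture and walls round the work are solid. World frame = base frame: x ahead of the robot, y to its left, z up, the work surface at z = 0. Lengths are in mm, angles in rad, forces in N, time in s.
With the tool pointing down it reaches from about 400 to 925 mm from the base axis. Payload 12.5 kg.
Tool frame: the origin (TCP) lies midway between the tips of the shut fingers; the grasp point (between the pads) lies 19 mm behind it (env.tcp_to_grasp is the distance from the TCP to the grasp point, in mm); z points along the fingers, y is the line along which they close (so a half turn about z gives the same grasp; the last joint's range is limited). The gripper opens to 95 mm and grips with 3 to 60 N. Pads are 20 mm wide; open, the fingers measure 119 mm over their backs; the gripper's body (75 mm by 180 mm) begins 59 mm behind the grasp point.
Start: joints at [-1.395, 0.491, 1.559, -0, 1.092, -0.106], TCP at [173.826, -600.362, 186.361] pointing down, gripper open.
Joint ranges: [-3.1, 3.1], [-0.84, 2.19], [0.05, 2.79], [-1.13, 4.28], [0.06, 2.93], [-2.69, 2.69]. Speed limits (rad/s): [2.22, 2.22, 2.79, 3.14, 3.14, 3.14].

## Interface

Orientations are given as [roll, pitch, yaw] about the fixed x, y, z axes, in that order (R = Rz(yaw) Ry(pitch) Rx(roll)).
In Python, from cell import env gives the robot as it stands. The module is installed in compiled form; this text tells all that it offers.
- The arm moves only by the tool step_arm, never from a script. Its argument "plan" is a list that holds one entry, the list of rows, each a list of 5 numbers: the shift along the tool's x, y, z in mm, then the turn about the tool's z in degrees, then the opening, from -1 (shut) to 1 (fully open). A call has 1 to 8 rows; each row is the pose to reach, as a shift and turn from the pose commanded when the call began, along the tool's axes at that moment; what a row does not reach only later rows make up. A row lasts 1/12 s, in which the tool goes at most 41.7 mm and 7.16 degrees, less where a joint would pass 70% of its speed; a pose out of reach is approached as far as the arm can. A call with a gripper value outside its range is refused whole. The fingers move at their own pace and stop on an object; the grip force is fixed at half the most. Time passes only in rows, so rows that repeat a pose let the fingers close. It gives the time, the measured TCP pose, the force, the opening and the grip force at its end, in the units of the state.
- env.state(): the state, without advancing time (a new reading comes with each control period).
- env.read_camera(name): name is "scene" or "side" or "wrist"; returns the picture (480x640x3 uint8, blue, green, red); there is no depth.
- env.get_calibration(name): a dict with "K" (3x3 intrinsics, pixels), "extrinsics" (4x4, takes a point from world to camera coordinates). Camera axes: x right, y up, looking along -z (the intrinsics and any distortion apply to the point x, -y, -z); pixel columns grow to the right and rows downward; lengths in mm; the calibration is good to about 2 mm. The wrist camera is an equidistant fisheye: a pixel r from the principal point sees the ray r / f radians off the axis. A picture is of the moment at which its call begins: read the wrist's pose just before it. get_calibration takes no time and is no camera call; for the wrist camera it gives the pose at the moment of the call.
- env.job_done(): hands the job in; it is judged then, once.
The state is a dict: "t": time; "joints": joint angles; "qvel": joint speeds; "tau": joint torques, N m; "eef_pos": TCP position; "tcp_rot": TCP orientation; "ft_force": force on the tool from outside, world axes, zero at the start; "moment": the same for the moment, N m; "opening": opening from 0.0 (shut) to 1.0 (fully open); "grip_force": force on a finger pad.
Only numpy, scipy, OpenCV 4.12 (cv2) and the standard library are available. Lean on these libraries where they do the work, as an engineer would, in place of code of your own. Each camera call takes 0.05 s, during which the arm holds its last target. There are 200 camera calls.

## Task

Gently press the orange release tab on the front of the grey battery tester with a fingertip so that its sprung lid pops up, then push the lid gently back, past upright, until it rests fully open. Grasp or lift nothing: do not lift, tip or shove the tester, leave the blue battery pack lying in it, and leave the other things on the bench where they are.

Things in the scene. Friction and masses are not known exactly. Their poses are not given: they have to be found in the camera images.
- tester: Grey battery tester, loose on rubber feet, 2 kg. Main box 120 (x) x 110 (y) x 50 high with a bay under a black lid; on its -y side a lower pod (44 high, out to y = -101) with a dark display and a knob 50 high. Origin: centre of the main box's underside, on the bench; own x points from its front (orange tab) to its back (lid hinge), y left as seen from the front, z up.
- lid (a joint): Lid angle, rad: 0 shut and latched, 1.92 fully open at its stop. When the tab is pressed a damped spring pin lifts the lid in about 0.3 s to about 1.0 and no farther. From there it swings freely (under 1 N at its edge): let go short of upright (1.57) it sinks back there; past upright it falls open and stays. Pushed shut, it does not latch by itself.
- tab (a joint): Angle of the release tab, rad: 0 at rest, 0.28 pressed fully down. The lid comes free at about 0.17 rad (5 mm down at tab_pad). A spring returns it when let go. Pressing down at tab_pad takes about 2 N at first and 6 N at full travel (8 mm there, a hard stop).
- tab_pad (a point): Where to press, downward: upper face of the orange release tab that sticks out in front of the tester. Pad 34 wide (y), 6 thick, its face 37 above the bench; this point is at x = -94, y = 0 in the tester's frame, 28 mm before the tab's pivot, 12 mm from the pad's free end. Behind it, at x = -70, the tab's hook stands 64 above the bench; it tips up to 9 mm forward when pressed.
- lid_edge (a point): Middle of the front edge, at the underside, of the lid: a flat black frame with a clear window, 120 long (x), 106 wide, 8 thick, 0.1 kg. Shut, this point is at x = -60, y = 0, z = 50 in the tester's frame, 120 mm from the hinge axis; it moves with the lid. The tab's hook overlaps this edge by 4 mm while latched.
- lid_hinge (a point): Middle of the lid's hinge axis, which runs along the tester's own y on the back top edge of the box: x = 60, y = 0, z = 50 in the tester's frame. Axes turn with the lid.
- pack: Blue three-cell battery pack, 65x57x18, lying loose in the tester's bay (bay 82x94, its floor 16 above the bench); to be left there. Origin at the centre of its underside.
- multimeter: hand multimeter in a yellow shell, lying on its back, 150x78x48, a bystander; origin at the centre of its underside
- driver_blue: screwdriver with a blue handle, lying, 27x193x28, a bystander; origin at the centre of its underside
- tape_white: white roll of tape lying flat, 68 across, 19 high, a bystander; origin at the centre of its underside
- gear_c: off-white plastic gear lying flat, 40 across, 10 high, a bystander; origin at the centre of its underside
- board_d: small green circuit board, 55x75x20, a bystander; origin at the centre of its underside
- spool: spool of solder wire standing on end, 48 across, 45 high, a bystander; origin at the centre of its underside

How it is judged (in metres and radians):
On the way, in this order (a step that is already met when the one before it is completed fails the run):
1. the tab is pressed and the lid, let go by its hook, stands ajar (value of joint lid between 0.35 and 1.4 rad), for 0.1 s.
2. the lid is pushed fully open (value of joint lid above 1.75 rad), for 0.2 s.
At the end, for the whole second after the job is handed in: The lid rests open at more than 1.75 rad (of 1.92), still; the tab is back up (under 0.08 rad); the tester stands flat within 30 mm of where it was, at rest; the battery pack lies in its bay (within 50 mm of the tester's middle, no more than 25 mm above the tester's underside) (value of joint lid above 1.75 rad and velocity of joint lid between -0.1 and 0.1 rad/s and value of joint tab below 0.08 rad and distance of tester from where it was at the start of the episode below 0.03 m and angle between tester's own z axis and vertical below 0.05 rad and linear speed of tester below 0.02 m/s and horizontal distance between pack and tester below 0.05 m and z of pack in the frame of tester below 0.025 m); the robot touches nothing.
It fails at once if the tester is lifted more than 10 mm, tipped more than 0.15 rad or shoved more than 30 mm (height (world z) of tester above 0.01 m or angle between tester's own z axis and vertical above 0.15 rad or distance of tester from where it was at the start of the episode above 0.03 m).
It fails at once if the fingers press or squeeze the tester, its lid or its tab with more than 30 N (contact force between the fingers and tester above 30 N).
It fails at once if the battery pack is lifted or taken out (z of pack in the frame of tester above 0.03 m).
It fails at once if a bystander is moved more than 20 mm (distance of any of multimeter, driver_blue, tape_white, gear_c, board_d, spool from where it was at the start of the episode above 0.02 m).
It also fails if it takes over 42 s, if anything falls off the work surface, if the arm or the gripper's body presses on something with over 40 N, if the wrist force passes 120 N, or if a joint passes its speed limit or range.

## Working session

There is one attempt and no reset: what is moved stays moved. The work goes in short steps, Python scripts to look and compute and a tool call to move; the robot and the scene stay as the last step left them, time stands still between calls to the robot, and variables do not carry over. Pictures are saved under pics/ and viewed, at most 10 in all, crops included, and the job is handed in when it is done.

Besides the shell and the picture viewer there is one more tool, called after "Request:" by a JSON object that holds its "name" and its "arguments", one argument or row to a line. step_arm: Moves the arm, as the interface text tells. Its arguments: {"type":"object","properties":{"plan":{"type":"array"}},"required":["plan"]}

```bash
mkdir -p pics
python3 - <<'E'
from cell import env
import cv2
s=env.state();print(s['t'],s['eef_pos'],s['tcp_rot'],s['opening'])
for n in("scene","side"):
    cv2.imwrite(f"pics/{n}0.png",env.read_camera(n))
    c=env.get_calibration(n);print(n,c)
E
```

```text
0.0 [ 173.77022108 -600.06886269  185.75171186] [-3.14049320e+00 -1.21048850e-04  2.81788843e-01] 0.9978681642723385
scene {'K': array([[464.93239835,   0.        , 314.81350401],
       [  0.        , 464.93239835, 232.31245305],
       [  0.        ,   0.        ,   1.        ]]), 'extrinsics': array([[-8.80238293e-01, -4.74424394e-01, -1.01015573e-02,
         4.25771666e+02],
       [ 3.62143050e-01, -6.85365242e-01,  6.31764906e-01,
        -1.48620492e+02],
       [-3.06647939e-01,  5.52445454e-01,  7.75094228e-01,
        -9.84097706e+02],
       [ 0.00000000e+00,  0.00000000e+00,  0.00000000e+00,
         1.00000000e+00]])}
side {'K': array([[499.24317044,   0.        , 322.78174294],
       [  0.        , 499.24317044, 237.6248477 ],
       [  0.        ,   0.        ,   1.        ]]), 'extrinsics': array([[-9.23159056e-01, -3.84049588e-01,  1.68306842e-02,
         4.38562612e+02],
       [ 2.62686580e-01, -5.98256784e-01,  7.57023502e-01,
        -1.23485748e+02],
       [-2.80665493e-01,  7.03274296e-01,  6.53170840e-01,
        -1.20280190e+03],
       [ 0.00000000e+00,  0.00000000e+00,  0.00000000e+00,
         1.00000000e+00]])}
```

View pics/scene0.png

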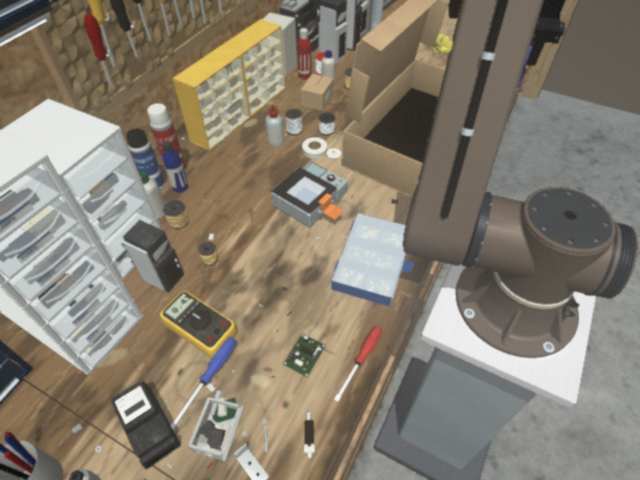

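View pics/side0.png

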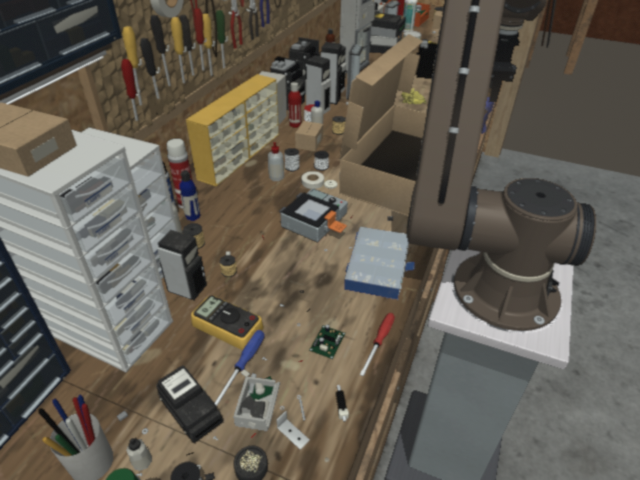

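The tester is at about (308,192) in the scene picture, with the orange tab at (328,208) facing the robot. In the side picture it is at (315,213), with the tab at (336,227). Next I'll measure it.

```bash
cat > h.py <<'E'
import numpy as np,cv2
from cell import env
def ray(n,p):
    c=env.get_calibration(n);K=c['K'];E=c['extrinsics'];R=E[:3,:3]
    d=np.linalg.inv(K)@[p[0],p[1],1];d=R.T@(d*[1,-1,-1]);return -R.T@E[:3,3],d
def onz(n,p,z):
    o,d=ray(n,p);return o+d*(z-o[2])/d[2]
def proj(n,P):
    c=env.get_calibration(n);q=c['extrinsics']@np.append(P,1);q=q[:3]*[1,-1,-1];q=c['K']@q;return q[:2]/q[2]
E
python3 - <<'E'
from h import *
for n,(x,y) in (("scene",(260,150)),("side",(270,175))):
    im=cv2.imread(f"pics/{n}0.png");h=cv2.cvtColor(im,cv2.COLOR_BGR2HSV)
    m=cv2.inRange(h,(5,170,150),(17,255,255));r=np.zeros_like(m);r[y:y+90,x:x+100]=m[y:y+90,x:x+100]
    k,l,st,c=cv2.connectedComponentsWithStats(r)
    for i in range(1,k):
        if st[i,4]>5: print(n,st[i],c[i],onz(n,c[i],37))
    if n=="scene": cv2.imwrite("pics/c.png",np.hstack([cv2.resize(im[155:235,260:360],None,fx=8,fy=7.5,interpolation=3)]))
E
```

```text
side [326 212   8   7  34] [330.02941176 215.17647059] [476.12417396 -51.90342651  37.        ]
side [330 222  10   8  48] [334.16666667 225.25      ] [450.0880775  -16.51113725  37.        ]
```

View pics/c.png

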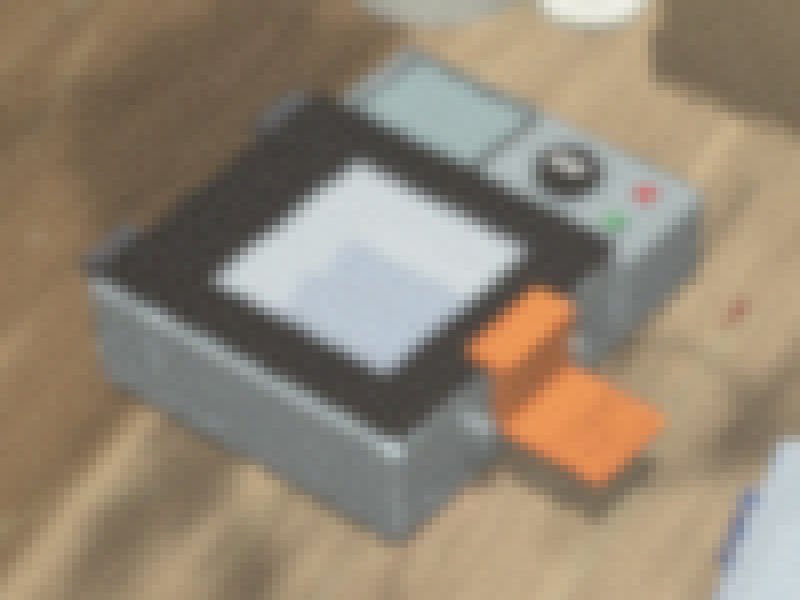

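The crop shows the black lid with corners at crop (90,270), (400,440), (612,240) and (320,100). The pad's free end is at (600,485)-(665,415), and the hook is at (525,325).

Run:
```python
from h import *
u=lambda x,y:(260+x/8,155+y/7.5)
P=[onz("scene",u(*p),58)[:2] for p in ((90,270),(400,440),(612,240),(320,100))]
Q=[onz("scene",u(*p),37)[:2] for p in ((600,485),(665,415))]
P=np.array(P);Q=np.array(Q);print(P,Q)
bl,fl,fr,br=P
dx=(bl+br-fl-fr)/2;dy=(fl+bl-fr-br)/2
print(np.linalg.norm(dx),np.linalg.norm(dy),np.degrees(np.arctan2(dx[1],dx[0])),np.degrees(np.arctan2(-dy[0],dy[1])))
print("ctr",P.mean(0),"padend",Q.mean(0))
a=np.arctan2(dx[1],dx[0]);e=np.array([np.cos(a),np.sin(a)])
print("origin from padend",Q.mean(0)+106*e,"pad",P.mean(0)-94*e)
```

```text
[[597.98141942   7.59692611]
 [480.60277636  27.8867785 ]
 [465.20774653 -77.49299068]
 [575.71970698 -93.56655681]] [[429.18759494   0.9186538 ]
 [425.2947457  -34.21953548]]
115.3867684974014 104.9739791856846 -9.065987057597926 -10.3326160137105
ctr [529.87791232 -33.89396072] padend [427.24117032 -16.65044084]
origin from padend [531.91696758 -33.3530594 ] pad [437.05220532 -19.08220464]
```

Run:
```python
from h import *
for p in ((341,168),(420,190),(333,290),(388,302),(412,225),(363,216)): print(p,onz("scene",p,0)[:2].round(),onz("scene",p,60)[:2].round())
for P in ((174,-600,186),(300,-320,186),(434,-17,186),(304,-309,0),(174,-600,0),(400,-200,100)): print(P,proj("scene",P).round())
cv2.imwrite("pics/w.png",env.read_camera("wrist"))
```

```text
(341, 168) [ 511. -199.] [ 484. -141.]
(420, 190) [ 295. -220.] [ 283. -160.]
(333, 290) [356. 154.] [340. 188.]
(388, 302) [239. 126.] [231. 162.]
(412, 225) [271. -99.] [261. -48.]
(363, 216) [387. -71.] [369. -21.]
(174, -600, 186) [526.  64.]
(300, -320, 186) [445. 108.]
(434, -17, 186) [338. 167.]
(304, -309, 0) [428. 168.]
(174, -600, 0) [504. 122.]
(400, -200, 100) [383. 152.]
```

View pics/w.png

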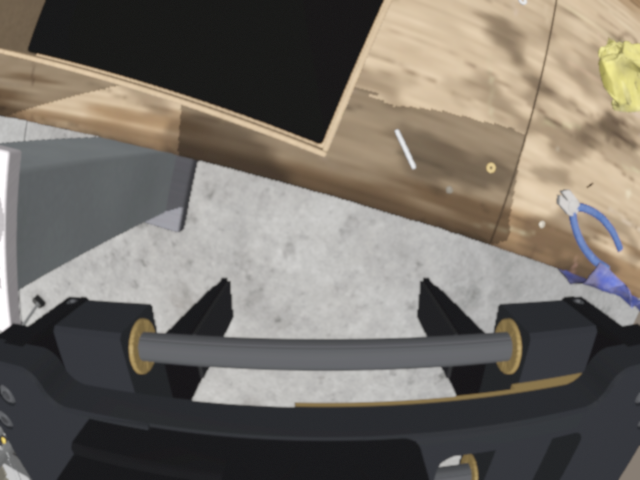

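The wrist picture shows an open cardboard box ahead, with its rim from (0,50) to (325,150), and a free floor gap below the tool. I'll rise first, then cross above the box.

Request:
{"name": "step_arm", "arguments": {
  "plan": [
    [[0,0,-42,0,-1],[0,0,-84,0,-1],[0,0,-125,0,-1],[0,0,-150,0,-1],[35,-20,-150,5,-1],[65,-45,-150,10,-1],[95,-75,-150,15,-1],[125,-105,-150,20,-1]]
  ]
}}

```text
t: 0.82
eef_pos: [264.4, -464.4, 335.9]
tcp_rot: [-3.141, 0.0, -0.072]
ft_force: [1.4, 0.3, -0.1]
opening: 0.499
grip_force: 0.0
```

Request:
{"name": "step_arm", "arguments": {
  "plan": [
    [[15,-35,0,2,-1],[30,-70,0,4,-1],[45,-105,0,6,-1],[60,-140,0,6,-1],[75,-175,0,6,-1],[90,-210,0,6,-1],[105,-245,0,6,-1],[120,-280,0,6,-1]]
  ]
}}

```text
t: 1.48
eef_pos: [402.8, -192.9, 336.4]
tcp_rot: [3.141, -0.0, -0.172]
ft_force: [1.3, -0.8, 0.2]
opening: 0.011
grip_force: 0.0
```

Request:
{"name": "step_arm", "arguments": {
  "plan": [
    [[5,-35,0,0,-1],[10,-70,0,0,-1],[15,-105,10,0,-1],[20,-140,30,0,-1],[20,-175,60,0,-1],[20,-178,100,0,-1],[20,-178,140,0,-1],[20,-178,140,0,-1]]
  ]
}}

```text
t: 2.15
eef_pos: [449.4, -21.5, 190.8]
tcp_rot: [-3.141, 0.01, -0.17]
ft_force: [-0.4, -0.1, 0.1]
opening: 0.005
grip_force: 0.0
```

Run:
```python
from h import *
s=env.state();print(s['t'],s['eef_pos'],s['tcp_rot'],s['joints'],s['ft_force'])
c=env.get_calibration("wrist");print(c)
cv2.imwrite("pics/w1.png",env.read_camera("wrist"))
```

```text
2.15 [449.428536   -21.45953198 190.76107121] [-3.1414604   0.01016192 -0.17042225] [-1.94628101e-01  2.41262882e-01  1.95507062e+00 -1.39284323e-04
  9.55421302e-01  1.54667213e+00] [-0.40370012 -0.14356585  0.05958059]
{'K': array([[371.64829954,   0.        , 324.81231923],
       [  0.        , 371.64829954, 244.80810415],
       [  0.        ,   0.        ,   1.        ]]), 'extrinsics': array([[-1.69757473e-01, -9.85485774e-01, -4.35525681e-04,
         5.51642614e+01],
       [ 9.45429216e-01, -1.62732674e-01, -2.82279425e-01,
        -3.94447860e+02],
       [ 2.78111483e-01, -4.83308007e-02,  9.59332130e-01,
        -5.20025868e+02],
       [ 0.00000000e+00,  0.00000000e+00,  0.00000000e+00,
         1.00000000e+00]])}
```

View pics/w1.png

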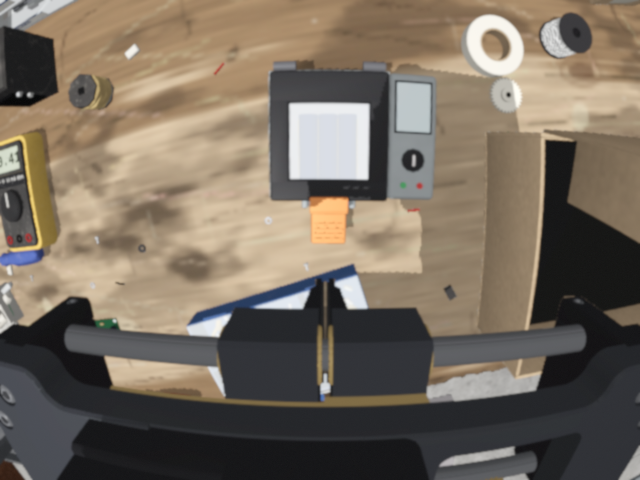

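The wrist view shows the tester square to the tool. The lid's front edge is at about row 197, and the pad's free end runs from (313,243) to (346,243).

```bash
cat >> h.py <<'E'
def wz(c,p,z):
    K=c['K'];E=c['extrinsics'];R=E[:3,:3];a=(p[0]-K[0,2])/K[0,0];b=(p[1]-K[1,2])/K[1,1];r=np.hypot(a,b)+1e-9
    d=np.array([np.sin(r)*a/r,-np.sin(r)*b/r,-np.cos(r)]);d=R.T@d;o=-R.T@E[:3,3];return o+d*(z-o[2])/d[2]
E
python3 - <<'E'
from h import *
c=env.get_calibration("wrist");E=c['extrinsics'];print(-E[:3,:3].T@E[:3,3])
im=cv2.imread("pics/w1.png");h=cv2.cvtColor(im,cv2.COLOR_BGR2HSV)
m=cv2.inRange(h,(5,150,120),(18,255,255));m[:180]=0;m[260:]=0;m[:,:290]=0;m[:,370:]=0
ys,xs=np.nonzero(m);print(xs.min(),xs.max(),ys.min(),ys.max())
for y in range(192,246,6):
  q=xs[ys==y]; print(y,(q.min(),q.max()) if len(q) else None)
e=np.array([np.cos(-.17),np.sin(-.17)])
A=(wz(c,(312.5,242.5),37)+wz(c,(346,242.5),37))/2;print(A,"origin",A[:2]+106*e,np.linalg.norm(wz(c,(312.5,242.5),37)-wz(c,(346,242.5),37)))
P=np.array([wz(c,p,58)[:2] for p in ((271,71),(272,197),(387,197),(388,72))]);print(P,P.mean(0))
d=P[0]+P[3]-P[1]-P[2];print(np.degrees(np.arctan2(d[1],d[0])))
E
```

```text
[527.88426239 -35.69015529 391.38565467]
310 347 197 205
192 None
198 (np.int64(310), np.int64(347))
204 (np.int64(312), np.int64(316))
210 None
216 None
222 None
228 None
234 None
240 None
[428.07718481 -22.75701993  37.        ] origin [532.5491701  -40.69034893] 33.23163311347326
[[ 5.98582196e+02  5.60554148e-01]
 [ 4.85398176e+02  2.06278542e+01]
 [ 4.67614548e+02 -8.27932916e+01]
 [ 5.80358593e+02 -1.01598158e+02]] [532.9883784  -40.80076029]
-9.762469794968178
```

Request:
{"name": "step_arm", "arguments": {
  "plan": [
    [[0,0,0,0,-1],[0,0,0,0,-1]]
  ]
}}

```text
t: 2.37
eef_pos: [453.9, -23.4, 198.5]
tcp_rot: [3.141, -0.003, -0.173]
ft_force: [-0.5, -0.1, -0.0]
opening: 0.001
grip_force: 0.0
```

Request:
{"name": "step_arm", "arguments": {
  "plan": [
    [[-18,2,10,0,-1],[-18,2,45,0,-1],[-18,2,80,0,-1],[-18,2,110,0,-1],[-18,2,130,0,-1],[-18,2,138,0,-1],[-18,2,138,0,-1],[-18,2,138,0,-1]]
  ]
}}

```text
t: 3.03
eef_pos: [435.7, -22.2, 59.6]
tcp_rot: [3.141, -0.002, -0.172]
ft_force: [-0.2, -0.2, 0.0]
opening: 0.007
grip_force: 0.0
```

Run:
```python
from h import *
s=env.state();print(s['t'],s['eef_pos'],s['tcp_rot'],s['ft_force'])
im=env.read_camera("scene");cv2.imwrite("pics/s1.png",cv2.resize(im[120:240,240:400],None,fx=5,fy=5,interpolation=3))
print(proj("scene",s['eef_pos']))
```

```text
3.0333 [435.69508316 -22.15022875  59.6479789 ] [ 3.14144832e+00 -1.95521060e-03 -1.72446008e-01] [-0.16282943 -0.23499505  0.03007033]
[337.19217521 205.70118993]
```

View pics/s1.png

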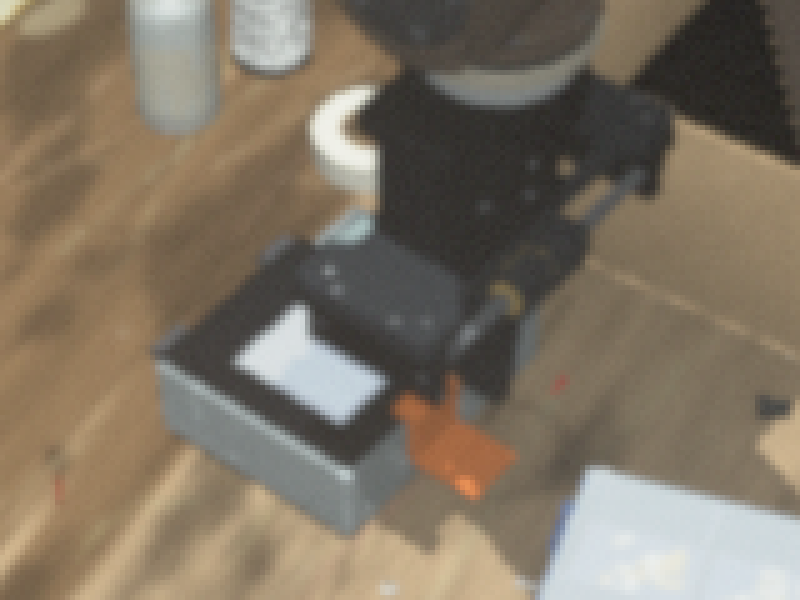

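The gripper hangs over the tab. The fingertip seems to be at crop (490,400), near the pad at (470,460), but it is partly unclear, so I'll check with the wrist camera.

Run:
```python
from h import *
im=env.read_camera("wrist");cv2.imwrite("pics/w2.png",cv2.resize(im[120:360,200:460],None,fx=2.5,fy=2.5))
```

```text
(no output)
```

View pics/w2.png

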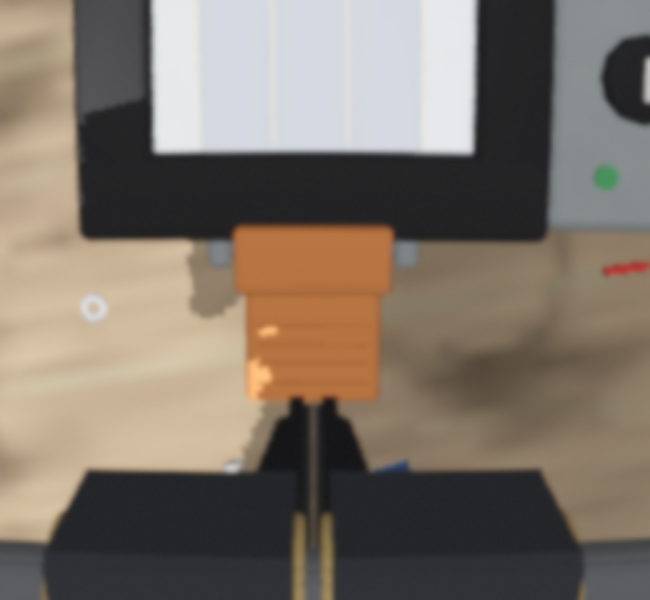

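Run:
```python
from h import *
c=env.get_calibration("wrist");s=env.state();p0=s['eef_pos'];e=np.array([np.cos(-.172),np.sin(-.172)])
f=lambda x,y:(200+x/2.5,120+y/2.5)
for n,p,z in(("padend",(313,400),37),("hookfront",(313,293),64),("lidfront",(313,240),58),("lidfront_lo",(313,240),50),("tip",(313,398),p0[2])):
    q=wz(c,f(*p),z); print(n,q,"rel tool x",(q[:2]-p0[:2])@e,"lat",(q[:2]-p0[:2])@[-e[1],e[0]])
```

```text
padend [426.80141378 -20.81630204  37.        ] rel tool x -8.994660871281006 lat -0.31140800683763376
hookfront [461.32718373 -26.79342287  64.        ] rel tool x 26.04466493369257 lat -0.29113773413225336
lidfront [471.61217237 -28.58699701  58.        ] rel tool x 36.484868633788665 lat -0.2979381658593536
lidfront_lo [470.05002115 -28.32253388  50.        ] rel tool x 34.90050413784005 lat -0.30474449093465517
tip [435.98677896 -22.39264504  59.92323306] rel tool x 0.3249651370175239 lat -0.2923867146242462
```

The tip is 9 mm inside the pad's end and laterally centred. Pressing gently.

Request:
{"name": "step_arm", "arguments": {
  "plan": [
    [[0,0,10,0,-1],[0,0,18,0,-1],[0,0,21,0,-1],[0,0,23,0,-1],[0,0,25,0,-1],[0,0,26,0,-1],[0,0,27,0,-1],[0,0,27,0,-1]]
  ]
}}

```text
t: 3.8
eef_pos: [434.6, -21.7, 31.3]
tcp_rot: [3.142, -0.0, -0.172]
ft_force: [-0.3, 0.4, -1.1]
opening: 0.002
grip_force: 0.0
```

Request:
{"name": "step_arm", "arguments": {
  "plan": [
    [[0,0,1,0,-1],[0,0,2,0,-1],[0,0,2,0,-1],[0,0,2,0,-1]]
  ]
}}

```text
t: 4.13
eef_pos: [434.6, -21.7, 29.3]
tcp_rot: [3.141, 0.0, -0.172]
ft_force: [-0.5, -0.5, 0.3]
opening: 0.004
grip_force: 0.0
```

Run:
```python
from h import *
s=env.state();print(s['eef_pos'],s['ft_force'])
im=env.read_camera("scene")[130:230,250:370];cv2.imwrite("pics/s2.png",cv2.resize(im,None,fx=5,fy=5,interpolation=3))
```

```text
[434.58993211 -21.72030213  29.29109073] [-0.53743499 -0.5359586   0.25451979]
```

View pics/s2.png

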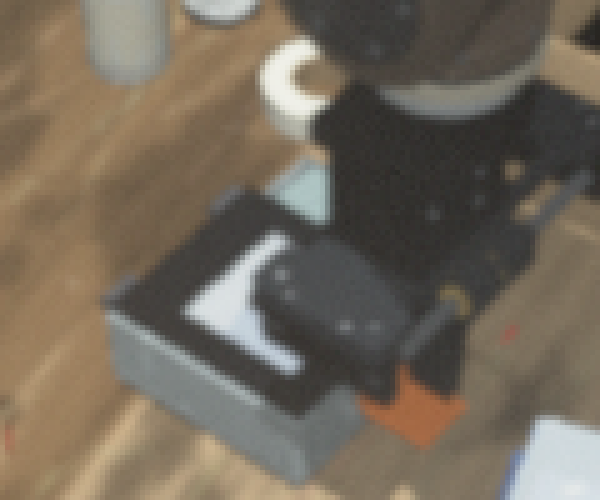

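The lid is still shut and there is no force, so the tip isn't bearing on the pad. I'll measure the orange and the tip in the wrist view.

Run:
```python
from h import *
im=env.read_camera("wrist");cv2.imwrite("pics/w3.png",im)
c=env.get_calibration("wrist");p0=env.state()['eef_pos']
E=c['extrinsics'];q=(E@np.append(p0,1))[:3];print("cam frame tcp",q)
th=np.arctan2(np.hypot(q[0],q[1]),-q[2]);k=th/np.hypot(q[0],q[1])*371.65;print("tcp px",324.8+k*q[0],244.8-k*q[1])
h=cv2.cvtColor(im,cv2.COLOR_BGR2HSV);m=cv2.inRange(h,(3,110,60),(20,255,255))
for im2,n in((im,'now'),):
  for y in range(190,310,5):
    xs=np.nonzero(m[y,270:390])[0]+270
    print(y,(xs.min(),xs.max(),len(xs)) if len(xs) else None, im[y,325].tolist(),im[y,319].tolist(),im[y,312].tolist())
```

```text
cam frame tcp [-8.40596558e-02 -1.99066573e+01 -2.11000920e+02]
tcp px 324.6523770788075 279.7594448241838
190 None [35, 33, 33] [35, 33, 34] [36, 34, 34]
195 None [35, 33, 33] [35, 33, 34] [36, 34, 34]
200 None [35, 33, 33] [36, 33, 33] [35, 33, 33]
205 None [34, 33, 33] [36, 33, 33] [36, 33, 33]
210 None [34, 33, 34] [34, 34, 33] [34, 33, 33]
215 None [35, 34, 34] [33, 33, 33] [34, 34, 33]
220 (np.int64(288), np.int64(362), 75) [45, 78, 128] [45, 78, 128] [44, 77, 128]
225 (np.int64(288), np.int64(363), 76) [65, 114, 181] [65, 114, 181] [65, 114, 181]
230 (np.int64(289), np.int64(362), 74) [65, 114, 181] [65, 114, 180] [65, 114, 181]
235 (np.int64(289), np.int64(362), 74) [65, 114, 180] [65, 114, 180] [64, 114, 180]
240 (np.int64(289), np.int64(362), 74) [65, 113, 180] [64, 113, 180] [65, 113, 180]
245 (np.int64(289), np.int64(362), 74) [64, 113, 179] [63, 112, 179] [64, 113, 180]
250 (np.int64(289), np.int64(361), 73) [61, 108, 174] [61, 108, 173] [60, 108, 173]
255 (np.int64(294), np.int64(356), 63) [64, 113, 180] [64, 113, 180] [64, 113, 180]
260 (np.int64(295), np.int64(356), 62) [63, 113, 179] [63, 113, 180] [64, 113, 180]
265 (np.int64(295), np.int64(356), 62) [63, 111, 177] [62, 111, 177] [62, 111, 177]
270 (np.int64(295), np.int64(356), 62) [63, 112, 179] [63, 113, 179] [64, 113, 179]
275 (np.int64(295), np.int64(356), 62) [63, 113, 179] [63, 112, 179] [63, 113, 179]
280 (np.int64(295), np.int64(355), 55) [56, 100, 161] [24, 26, 36] [61, 108, 173]
285 (np.int64(295), np.int64(355), 48) [43, 66, 102] [24, 22, 22] [59, 105, 168]
290 (np.int64(295), np.int64(355), 36) [41, 64, 98] [24, 22, 21] [23, 22, 23]
295 (np.int64(296), np.int64(354), 30) [42, 65, 100] [23, 22, 20] [23, 21, 21]
300 None [59, 68, 76] [22, 20, 21] [23, 20, 21]
305 None [59, 69, 77] [24, 22, 22] [23, 22, 21]
```

Run:
```python
from h import *
c=env.get_calibration("wrist");p0=env.state()['eef_pos'];e=np.array([np.cos(-.172),np.sin(-.172)])
L=lambda p,z:wz(c,p,z)
for z in(15,20,25,29,33,37):
    g=lambda y:(L((325,y),z)[:2]-p0[:2])@e
    print(z,"width",np.linalg.norm(L((294.5,275),z)-L((356.5,275),z)),np.linalg.norm(L((295.5,295),z)-L((355.5,295),z)),"end",g(298),"root",g(252))
for z in(50,55,58,60,64): print(z,"hook w",np.linalg.norm(L((288.5,225),z)-L((362.5,225),z)),np.linalg.norm(L((289,248),z)-L((362,248),z)),"front",(L((325,251.5),z)[:2]-p0[:2])@e,"lid w? back",(L((325,219),z)[:2]-p0[:2])@e)
im=cv2.imread("pics/w3.png").astype(int)
for y in (150,200): print(y,[x for x in range(150,500) if abs(im[y,x].sum()-im[y,x-2].sum())>60])
```

```text
15 width 37.78288036399922 37.29204418282164 end -17.75803770375989 root 12.179053993931243
20 width 36.891405340091275 36.41215028221967 end -15.530499055823105 root 13.700236501737349
25 width 35.99993031618333 35.53225638161769 end -13.30296040788632 root 15.221419009543455
29 width 35.286750297056976 34.82834126113611 end -11.520929489536892 root 16.43836501578834
33 width 34.573570277930614 34.12442614065451 end -9.738898571187464 root 17.655311022033224
37 width 33.86039025880425 33.42051102017293 end -7.956867652838037 root 18.872257028278106
50 hook w 36.21846568093235 36.32244858365073 front 23.08726568356257 lid w? back 39.581450601598995
55 hook w 35.19483720956951 35.29588128377164 front 24.601101773560774 lid w? back 40.62911792998362
58 hook w 34.580660126751795 34.6799409038442 front 25.509403427559732 lid w? back 41.25771832701432
60 hook w 34.17120873820667 34.26931398389258 front 26.114937863558985 lid w? back 41.676785258368184
64 hook w 33.35230596111639 33.44806014398931 front 27.326006735557538 lid w? back 42.51491912107581
150 [213, 214, 215, 249, 250, 251, 252, 253, 400, 401, 402, 403, 404, 437, 438, 439, 440, 458, 459, 460, 461, 478, 479, 480, 481, 483, 484, 485, 486, 497, 498, 499]
200 [215, 216, 217, 218, 435, 436, 437, 438, 483, 484, 492, 493]
```

Request:
{"name": "step_arm", "arguments": {
  "plan": [
    [[0,0,1,0,-1],[0,0,2,0,-1],[0,0,2,0,-1]]
  ]
}}

```text
t: 4.48
eef_pos: [434.5, -21.7, 27.1]
tcp_rot: [3.142, 0.0, -0.172]
ft_force: [0.8, -1.5, 0.0]
opening: 0.005
grip_force: 0.0
```

Request:
{"name": "step_arm", "arguments": {
  "plan": [
    [[0,0,1,0,-1],[0,0,2,0,-1],[0,0,2,0,-1]]
  ]
}}

```text
t: 4.73
eef_pos: [434.5, -21.7, 25.1]
tcp_rot: [3.142, 0.0, -0.172]
ft_force: [-0.1, 0.3, 0.1]
opening: 0.004
grip_force: 0.0
```

Run:
```python
from h import *
im=env.read_camera("wrist")
a=cv2.resize(im[205:325,260:390],(433,400),interpolation=3)
s=env.read_camera("side");b=cv2.resize(s[185:255,280:344],(366,400),interpolation=3)
cv2.imwrite("pics/w4.png",np.hstack([a,b]))
p0=env.state()['eef_pos'];print(p0,proj("side",p0))
```

```text
[434.57431084 -21.72232977  25.26113477] [340.18917067 229.02848978]
```

View pics/w4.png

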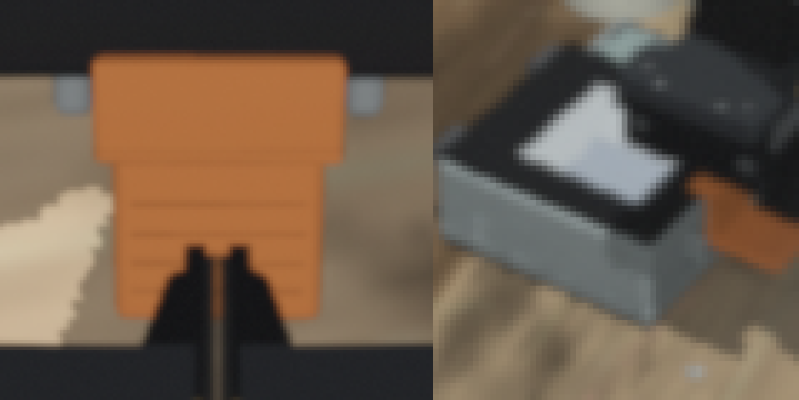

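The finger overlaps the pad in the wrist view (tip at crop (215,250), pad end at y≈318) and is laterally centred. In both outside views the black tip ends a little above the pad, so it hasn't touched yet. I'll go on down in small steps, watching the force.

Request:
{"name": "step_arm", "arguments": {
  "plan": [
    [[0,0,1,0,-1],[0,0,2,0,-1],[0,0,2,0,-1]]
  ]
}}

```text
t: 5.08
eef_pos: [434.6, -21.7, 23.2]
tcp_rot: [3.141, 0.0, -0.172]
ft_force: [-0.2, 0.1, -0.1]
opening: 0.007
grip_force: 0.0
```

Request:
{"name": "step_arm", "arguments": {
  "plan": [
    [[0,0,1,0,-1],[0,0,2,0,-1],[0,0,2,0,-1]]
  ]
}}

```text
t: 5.33
eef_pos: [434.5, -21.7, 21.1]
tcp_rot: [3.142, 0.0, -0.172]
ft_force: [0.3, -0.4, -0.2]
opening: 0.004
grip_force: 0.0
```

Request:
{"name": "step_arm", "arguments": {
  "plan": [
    [[0,0,1,0,-1],[0,0,2,0,-1],[0,0,2,0,-1]]
  ]
}}

```text
t: 5.58
eef_pos: [434.6, -21.7, 19.2]
tcp_rot: [3.142, 0.0, -0.172]
ft_force: [-0.2, 0.1, -0.1]
opening: 0.002
grip_force: 0.0
```

Run:
```python
from h import *
im=env.read_camera("wrist");cv2.imwrite("pics/w5.png",im)
c=env.get_calibration("wrist");s=env.state();p0=s['eef_pos'];e=np.array([np.cos(-.172),np.sin(-.172)]);print(p0,s['ft_force'],s['tau'].round(2) if hasattr(s['tau'],'round') else s['tau'])
E=c['extrinsics'];print("cam",-E[:3,:3].T@E[:3,3])
g=im.astype(int).sum(2)
for y in(160,185,205):
    d=np.abs(np.diff(g[y]));xs=np.nonzero(d>35)[0];print(y,xs[(xs>150)&(xs<520)])
h=cv2.cvtColor(im,cv2.COLOR_BGR2HSV);m=cv2.inRange(h,(3,110,60),(20,255,255))
for y in list(range(205,320,4)):
    xs=np.nonzero(m[y,270:390])[0]+270
    print(y,(xs.min(),xs.max(),len(xs)) if len(xs) else None)
```

```text
[434.51649779 -21.70398478  19.20071136] [ 0.04531736  0.25769804 -0.59747018] [-0.000e+00 -4.753e+01 -1.067e+01  2.000e-02 -1.100e-01  0.000e+00]
cam [510.07491403 -34.97536996 216.77628809]
160 [205 206 207 244 245 246 247 403 404 405 406 407 442 443 444 445 465 466
 467 468 484 485 486 487 490 491 492 493 504 505 506]
185 [206 207 208 222 244 245 246 247 402 403 404 405 406 441 442 443 444]
205 [207 208 209 210 259 273 440 441 442]
205 None
209 None
213 None
217 None
221 None
225 (np.int64(286), np.int64(364), 79)
229 (np.int64(285), np.int64(365), 81)
233 (np.int64(286), np.int64(364), 79)
237 (np.int64(287), np.int64(364), 78)
241 (np.int64(286), np.int64(364), 79)
245 (np.int64(286), np.int64(364), 79)
249 (np.int64(286), np.int64(364), 79)
253 (np.int64(287), np.int64(364), 78)
257 (np.int64(288), np.int64(363), 76)
261 (np.int64(292), np.int64(357), 66)
265 (np.int64(293), np.int64(357), 65)
269 (np.int64(293), np.int64(358), 66)
273 (np.int64(293), np.int64(357), 65)
277 (np.int64(293), np.int64(357), 65)
281 (np.int64(293), np.int64(357), 57)
285 (np.int64(293), np.int64(357), 52)
289 (np.int64(293), np.int64(357), 41)
293 (np.int64(294), np.int64(356), 36)
297 (np.int64(294), np.int64(356), 31)
301 (np.int64(294), np.int64(356), 30)
305 (np.int64(298), np.int64(353), 15)
309 None
313 None
317 None
```

Request:
{"name": "step_arm", "arguments": {
  "plan": [
    [[0,0,1,0,-1],[0,0,2,0,-1],[0,0,2,0,-1]]
  ]
}}

```text
t: 5.88
eef_pos: [434.5, -21.7, 17.1]
tcp_rot: [3.142, 0.0, -0.172]
ft_force: [-0.1, 0.6, -0.4]
opening: 0.004
grip_force: 0.0
```

Request:
{"name": "step_arm", "arguments": {
  "plan": [
    [[0,0,1,0,-1],[0,0,2,0,-1],[0,0,2,0,-1]]
  ]
}}

```text
t: 6.13
eef_pos: [434.6, -21.7, 15.2]
tcp_rot: [3.141, 0.0, -0.172]
ft_force: [-0.7, 0.1, 0.4]
opening: 0.002
grip_force: 0.0
```

Run:
```python
from h import *
p0=env.state()['eef_pos']
out=[]
for n in("scene","side"):
    im=env.read_camera(n);u=proj(n,p0);print(n,u)
    x0,y0=int(u[0])-30,int(u[1])-25
    out.append(cv2.resize(im[y0:y0+40,x0:x0+50],(400,320),interpolation=2))
w=env.read_camera("wrist");a=cv2.resize(w[200:340,230:420],(380,280))
cv2.imwrite("pics/w6.png",np.vstack([np.hstack(out),np.pad(a,((0,0),(0,420),(0,0)))]))
```

```text
scene [337.03270129 218.49690294]
side [340.0453039  231.94530505]
```

View pics/w6.png

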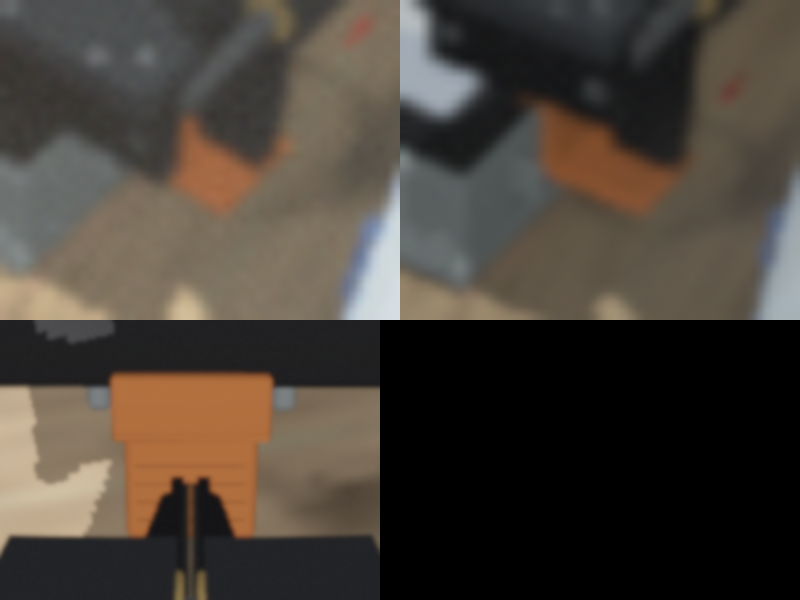

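In the scene and side crops, the black tip now ends right at the pad: (255,165) in the left crop and (650,160) in the right one. The pad is still up, so contact should be close. Continuing in small steps.

Request:
{"name": "step_arm", "arguments": {
  "plan": [
    [[0,0,1,0,-1],[0,0,2,0,-1],[0,0,2,0,-1]]
  ]
}}

```text
t: 6.53
eef_pos: [434.5, -21.7, 13.2]
tcp_rot: [3.141, 0.0, -0.172]
ft_force: [-0.7, 0.9, -0.7]
opening: 0.003
grip_force: 0.0
```

Request:
{"name": "step_arm", "arguments": {
  "plan": [
    [[0,0,1,0,-1],[0,0,2,0,-1],[0,0,2,0,-1]]
  ]
}}

```text
t: 6.78
eef_pos: [434.5, -21.7, 11.1]
tcp_rot: [3.142, 0.0, -0.172]
ft_force: [0.3, 0.5, -0.7]
opening: 0.004
grip_force: 0.0
```

Request:
{"name": "step_arm", "arguments": {
  "plan": [
    [[0,0,1,0,-1],[0,0,2,0,-1],[0,0,2,0,-1]]
  ]
}}

```text
t: 7.03
eef_pos: [434.5, -21.7, 9.1]
tcp_rot: [3.142, 0.0, -0.172]
ft_force: [0.8, -0.2, 0.5]
opening: 0.003
grip_force: 0.0
```

Request:
{"name": "step_arm", "arguments": {
  "plan": [
    [[0,0,1,0,-1],[0,0,2,0,-1],[0,0,2,0,-1]]
  ]
}}

```text
t: 7.28
eef_pos: [434.5, -21.7, 7.2]
tcp_rot: [3.142, 0.0, -0.172]
ft_force: [-1.3, 0.3, 2.7]
opening: 0.002
grip_force: 1.4
```

Contact: 2.7 N upward. Now I press through the travel.

Request:
{"name": "step_arm", "arguments": {
  "plan": [
    [[0,0,1,0,-1],[0,0,2,0,-1],[0,0,3,0,-1],[0,0,3,0,-1]]
  ]
}}

```text
t: 7.62
eef_pos: [434.6, -21.7, 4.2]
tcp_rot: [3.142, 0.0, -0.172]
ft_force: [-1.0, 0.1, 4.2]
opening: 0.006
grip_force: 2.5
```

Request:
{"name": "step_arm", "arguments": {
  "plan": [
    [[0,0,1,0,-1],[0,0,2,0,-1],[0,0,2,0,-1]]
  ]
}}

```text
t: 7.87
eef_pos: [434.8, -21.8, 2.5]
tcp_rot: [3.141, -0.0, -0.172]
ft_force: [-2.2, -0.2, 11.0]
opening: 0.006
grip_force: 5.5
```

Run:
```python
from h import *
s=env.state();print(s['t'],s['eef_pos'],s['ft_force'])
im=env.read_camera("scene").astype(int);o=cv2.imread("pics/s2.png")
ref=cv2.imread("pics/scene0.png").astype(int)
d=np.abs(im-ref).sum(2)>90
for y in range(120,215,5): print(y,''.join('#' if d[y,x] else '.' for x in range(255,350,2)))
cv2.imwrite("pics/s7.png",im)
```

```text
7.8667 [434.7682255  -21.75608104   2.48691146] [-2.19828737 -0.1582779  11.01218227]
120 ..............................##........######..
125 ..........................###################.##
130 .........................#######################
135 .........................#######################
140 .........................#######################
145 ............................####################
150 .............................###################
155 ................................###############.
160 .............................##########..##.....
165 ........................########################
170 ...................#..##########################
175 ...................####....##.##################
180 ................###...#######.....##############
185 ...........#........###############...##########
190 ...........#####.###################....########
195 ...........#######.#############...#############
200 ...............####...########..#########..#####
205 ...................####...........##############
210 ........................##...###################[ WARN:0@1.669] global loadsave.cpp:1063 imwrite_ Unsupported depth image for selected encoder is fallbacked to CV_8U.
```

The lid has moved and the tab is near its stop, so I'm retracting upward.

Request:
{"name": "step_arm", "arguments": {
  "plan": [
    [[0,0,-5,0,-1],[0,0,-15,0,-1],[-5,0,-35,0,-1],[-10,0,-60,0,-1],[-15,0,-90,0,-1],[-20,0,-125,0,-1],[-20,0,-150,0,-1],[-20,0,-150,0,-1]]
  ]
}}

```text
t: 8.58
eef_pos: [416.7, -18.6, 156.4]
tcp_rot: [3.141, -0.008, -0.172]
ft_force: [0.3, -0.2, 0.5]
opening: 0.004
grip_force: 0.0
```

Run:
```python
from h import *
s=env.state();print(s['t'],s['eef_pos'],s['ft_force'])
im=env.read_camera("wrist");cv2.imwrite("pics/w8.png",im);c=env.get_calibration("wrist")
g=im.astype(int).sum(2)
h=cv2.cvtColor(im,cv2.COLOR_BGR2HSV);blk=(h[:,:,2]<50)
sc=env.read_camera("side");cv2.imwrite("pics/side8.png",sc)
m=cv2.inRange(h,(3,110,60),(20,255,255));m[:120]=0;m[275:]=0;m[:,:250]=0;m[:,400:]=0
ys,xs=np.nonzero(m);print("orange",xs.min(),xs.max(),ys.min(),ys.max(),len(xs))
for y in range(0,320,8): print("%3d"%y,''.join('#' if blk[y,x] else ('o' if m[y,x] else '.') for x in range(180,500,4)))
e=np.array([np.cos(-.172),np.sin(-.172)])
print("tester origin now", wz(c,((xs.min()+xs.max())/2,ys.max()),37)[:2]+106*e)
```

```text
8.5833 [416.72459898 -18.5781049  156.42366761] [ 0.33956226 -0.16633741  0.46358666]
orange 304 346 166 220 2194
  0 ................................................................................
  8 ................................................................................
 16 ................................................................................
 24 .....................################################...........................
 32 ....................#####........................#####..........................
 40 ...................#####..........................#####.........................
 48 .................######............................#####........................
 56 ................######.............................######.......................
 64 ...............############################################.....................
 72 ..............###.................................##.#######....................
 80 ....................################.######################.....................
 88 ...............................................
[... 1759 characters left out ...]
...........................................................
264 ................................................................................
272 ................................................................................
280 ................................................................................
288 ..................................##.##.........................................
296 .................................###.####.......................................
304 ................................####.####.......................................
312 ..............######################.#######################....................
tester origin now [530.66760417 -38.64222004]
```

The lid is standing ajar: its front edge is at row ~65-80 and wider. Next I lower the tip to just below the lid's edge height, then push.

Request:
{"name": "step_arm", "arguments": {
  "plan": [
    [[0,0,15,0,-1],[0,0,30,0,-1],[15,0,45,0,-1],[30,0,45,0,-1],[45,0,45,0,-1],[60,0,45,0,-1],[60,0,45,0,-1]]
  ]
}}

```text
t: 9.27
eef_pos: [475.6, -29.0, 105.5]
tcp_rot: [3.142, 0.001, -0.172]
ft_force: [-0.8, -0.4, -0.3]
opening: 0.005
grip_force: 0.0
```

Request:
{"name": "step_arm", "arguments": {
  "plan": [
    [[6,0,0,0,-1],[12,0,0,0,-1],[18,0,0,0,-1],[24,0,0,0,-1],[30,0,0,0,-1],[36,0,0,0,-1],[42,0,0,0,-1],[48,0,0,0,-1]]
  ]
}}

```text
t: 9.93
eef_pos: [521.8, -36.9, 107.4]
tcp_rot: [3.142, 0.0, -0.172]
ft_force: [-0.1, 0.3, 0.5]
opening: 0.006
grip_force: 0.3
```

```bash
cat > m.py <<'E'
from h import *
s=env.state();print(s['t'],s['eef_pos'],s['ft_force'],s['grip_force'])
im=env.read_camera("wrist");h=cv2.cvtColor(im,cv2.COLOR_BGR2HSV);blk=(h[:,:,2]<50)
for y in range(0,320,10): print("%3d"%y,''.join('#' if blk[y,x] else '.' for x in range(160,500,5)))
E
python3 m.py
```

```text
9.9333 [521.78683558 -36.85498691 107.35183805] [-0.11850484  0.25534872  0.46741231] 0.26362472504843026
  0 ....................................................................
 10 ....................................................................
 20 ....................................................................
 30 ....................................................................
 40 ....................................................................
 50 ....................................................................
 60 ....................................................................
 70 ....................................................................
 80 ....................................................................
 90 ....................................................................
100 ....................................................................
110 ....................................................................
120 ....................................................................
130 .........................................
[... 641 characters left out ...]
......................######...............
230 .............######.............................######..............
240 .............######.............................#######.............
250 ............#######..............................######.............
260 ...........#############################################............
270 ...........#############################################............
280 ...........##############################################...........
290 ..............................#######..######.......................
300 ..............................###.###...............................
310 ................................#.#.................................
```

The finger (rows 290-310) is now at the lid's front edge (row ~285). Continuing the push.

Request:
{"name": "step_arm", "arguments": {
  "plan": [
    [[5,0,0,0,-1],[10,0,0,0,-1],[15,0,0,0,-1],[20,0,0,0,-1],[25,0,0,0,-1],[30,0,0,0,-1],[35,0,0,0,-1],[40,0,0,0,-1]]
  ]
}}

```text
t: 10.65
eef_pos: [561.2, -43.7, 107.3]
tcp_rot: [3.142, -0.0, -0.172]
ft_force: [0.4, -0.7, 1.0]
opening: 0.008
grip_force: 0.0
```

```bash
python3 m.py
```

```text
10.65 [561.2247284  -43.710274   107.28389226] [ 0.3907447  -0.65777999  0.97995691] 0.046158414409092074
  0 ....................................................................
 10 ....................................................................
 20 ....................................................................
 30 ....................................................................
 40 ....................................................................
 50 ....................................................................
 60 ....................................................................
 70 ....................................................................
 80 ....................................................................
 90 ....................................................................
100 ....................................................................
110 ....................................................................
120 ....................................................................
130 .........................................
[... 641 characters left out ...]
....................#####..................
230 ................#####.........................#####.................
240 ...............#####...........................######...............
250 .............#######............................######..............
260 ............#######.............................#######.............
270 ...........########..............................#######............
280 ..........################################################..........
290 .........#################################################..........
300 ..........################################################..........
310 ................................#.#.................#.#.............
```

Request:
{"name": "step_arm", "arguments": {
  "plan": [
    [[5,0,0,0,-1],[10,0,0,0,-1],[15,0,0,0,-1],[19,0,0,0,-1],[23,0,0,0,-1],[27,0,0,0,-1],[31,0,0,0,-1],[35,0,0,0,-1]]
  ]
}}

```text
t: 11.37
eef_pos: [595.6, -49.7, 107.3]
tcp_rot: [3.142, 0.0, -0.172]
ft_force: [-0.7, -0.6, 0.0]
opening: 0.005
grip_force: 0.0
```

```bash
python3 m.py | cut -c1-90
```

```text
11.3667 [595.55753786 -49.67087756 107.27995241] [-0.73300326 -0.58582941  0.03715821] 0.0
  0 ....................................................................
 10 ....................................................................
 20 ....................................................................
 30 ....................................................................
 40 ....................................................................
 50 ....................................................................
 60 ....................................................................
 70 ....................................................................
 80 ....................................................................
 90 ....................................................................
100 ....................................................................
110 ....................................................................
120 ....................................................................
130 ........................................................
[... 626 characters left out ...]
...........................................
230 .........................################.#.##......................
240 .........#################################################..........
250 ..............######...........................#######..............
260 ....................................................................
270 ....................................................................
280 ....................................................................
290 ...............................##.##................................
300 ..............................###.###...............................
310 ................................#.#.................................
```

The lid's edge has swung away to row ~240, so it has fallen open. I'll retract and verify.

Request:
{"name": "step_arm", "arguments": {
  "plan": [
    [[-25,0,0,0,-1],[-50,0,0,0,-1],[-75,0,0,0,-1],[-100,0,-15,0,-1],[-125,0,-40,0,-1],[-140,0,-70,0,-1],[-145,0,-90,0,-1],[-145,0,-90,0,-1]]
  ]
}}

```text
t: 12.08
eef_pos: [452.8, -24.8, 201.1]
tcp_rot: [3.141, -0.006, -0.172]
ft_force: [-0.0, -0.5, -0.2]
opening: 0.005
grip_force: 0.0
```

Request:
{"name": "step_arm", "arguments": {
  "plan": [
    [[0,0,0,0,-1],[0,0,0,0,-1],[0,0,0,0,-1],[0,0,0,0,-1],[0,0,0,0,-1],[0,0,0,0,-1]]
  ]
}}

```text
t: 12.58
eef_pos: [452.3, -24.8, 196.7]
tcp_rot: [3.142, 0.001, -0.172]
ft_force: [0.4, 0.4, 0.1]
opening: 0.001
grip_force: 0.0
```

```bash
python3 m.py | sed -n '1p;5,33p'
python3 - <<'E'
from h import *
im=env.read_camera("wrist");cv2.imwrite("pics/w9.png",im);c=env.get_calibration("wrist");h=cv2.cvtColor(im,cv2.COLOR_BGR2HSV)
e=np.array([np.cos(-.172),np.sin(-.172)])
m=cv2.inRange(h,(3,110,60),(20,255,255));m[:120]=0;m[275:]=0;m[:,:250]=0;m[:,400:]=0
k,l,st,ce=cv2.connectedComponentsWithStats(m);i=1+st[1:,4].argmax();x,y,w,hh,_=st[i];print("tab",st[i],"origin",wz(c,(x+w/2-.5,y+hh-1),37)[:2]+106*e)
O=np.array([532,-40])
E=c['extrinsics']
def pj(P):
    q=(E@np.append(P,1))[:3];r=np.hypot(q[0],q[1]);t=np.arctan2(r,-q[2])*c['K'][0,0]/r;return c['K'][0,2]+t*q[0],c['K'][1,2]-t*q[1]
for th in(1.6,1.75,1.85,1.92):
    X=60-120*np.cos(th);Z=50+120*np.sin(th);n=np.array([-e[1],e[0]])
    print(th,[np.round(pj(np.append(O+X*e+s*53*n,Z))) for s in(1,-1)], "hinge row",pj(np.append(O+60*e,50))[1])
E
```

```text
12.5833 [452.27849934 -24.79262976 196.715918  ] [0.35843022 0.410176   0.14644655] 0.0
 30 ....................####...................#####....................
 40 .....................###...................####.....................
 50 .....................####..................###......................
 60 ......................########################......................
 70 ......................#######################.......................
 80 ....................................................................
 90 ....................................................................
100 ....................................................................
110 ....................................................................
120 ....................................................................
130 ....................................................................
140 ....................................................................
150 ....................................................................
160 ................................................##.#.......
[... 773 characters left out ...]
.......................................
280 ................................#.#.................................
290 ...............................##.##................................
300 ..............................###.###...............................
310 ...............########......####.####...###########................
tab [ 307  202   38   45 1537] origin [531.04054051 -39.20071269]
1.6 [array([240.,  36.]), array([414.,  37.])] hinge row 73.38044962256535
1.75 [array([241.,  11.]), array([412.,  12.])] hinge row 73.38044962256535
1.85 [array([243.,  -4.]), array([411.,  -3.])] hinge row 73.38044962256535
1.92 [array([244., -13.]), array([410., -13.])] hinge row 73.38044962256535
```

Run:
```python
from h import *
im=cv2.imread("pics/w9.png");v=im.max(2)
for y in(0,3,6,10,15,20,25): print(y,''.join('#' if v[y,x]<50 else '.' for x in range(200,450,4)))
```

```text
0 .............######################################............
3 .............#########...................##########............
6 .............######..........................######............
10 .............######..........................######............
15 ..............#####..........................#####.............
20 ..............#####..........................#####.............
25 ..............######........................######.............
```

```bash
python3 -c "
from cell import env
print(env.job_done())"
```

```text
the job is handed in; nothing more can be done
None
```

I pressed the tab, the lid popped up, and I pushed it back past upright until it rested fully open; the job is handed in at about 13 s. In the last wrist picture the lid stood past about 1.8 rad, the tester was within about 2 mm of its first measured place, and no measured contact force went above about 11 N. I did not re-check the battery pack or the bystanders in a final picture.

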